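# Flip open both pipette-tip boxes

### The job

Get the two pipette-tip boxes (the tall one and the low one, with tips showing through the lids) ready for pipetting: with a fingertip under the thumb tab, flip each lid up and over past its balance point, so that it stays leaning back fully open by itself; either box may come first. Only touch them gently: do not pinch the lids or press hard, do not lift the boxes or push them out of place, keep the flat slide box shut, and leave everything else on the bench as it stands.

Things in the scene. Friction and masses are not known exactly. Their poses are not given: they have to be found in the camera images.
- tall_box: The tall pipette-tip box, loose on the bench: 85 mm deep (x) x 122 mm wide (y), 75 mm high to the rim of its body and 108 mm with the lid shut, about 365 g (varies by a quarter); purple body, frosted see-through lid with the rows of tips showing inside. Origin at the centre of its underside, z up, +x from the front (thumb tab) to the rear (hinge).
- tall_box_tab (a point): Middle of the lower outer edge of the thumb tab of the tall box's lid; moves with the lid. The tab is 10 mm deep, 40 mm wide and 3 mm thick, level with the rim (75 mm up when shut), with open space under it, and juts out from the middle of the box's front; the lid's front wall begins 10 mm behind this edge and the body's front wall 12 mm behind it.
- tall_box_hinge (a point): Middle of the hinge line of the tall box, on its rear top edge (75 mm up, 42.5 mm behind the box's centre); the line runs along the box's y. The tab's edge swings about it at a radius of 95 mm.
- tall_box_lid (a joint): Angle of the tall box's lid: 0 shut, 1.95 fully open, leaning back against its stop. Light (about 40 g) and free-swinging, no latch: its balance point is near 1.1 rad: let go below that it falls shut, let go beyond it falls back open by itself.
- low_box: The low pipette-tip box, loose on the bench: 85 mm deep (x) x 122 mm wide (y), 50 mm high to the rim of its body and 74 mm with the lid shut, about 275 g (varies by a quarter); purple body, frosted see-through lid with the rows of tips showing inside. Origin at the centre of its underside, z up, +x from the front (thumb tab) to the rear (hinge).
- low_box_tab (a point): Middle of the lower outer edge of the thumb tab of the low box's lid; moves with the lid. The tab is 10 mm deep, 40 mm wide and 3 mm thick, level with the rim (50 mm up when shut), with open space under it, and juts out from the middle of the box's front; the lid's front wall begins 10 mm behind this edge and the body's front wall 12 mm behind it.
- low_box_hinge (a point): Middle of the hinge line of the low box, on its rear top edge (50 mm up, 42.5 mm behind the box's centre); the line runs along the box's y. The tab's edge swings about it at a radius of 95 mm.
- low_box_lid (a joint): Angle of the low box's lid: 0 shut, 1.95 fully open, leaning back against its stop. Light (about 40 g) and free-swinging, no latch: its balance point is near 1.2 rad: let go below that it falls shut, let go beyond it falls back open by itself.
- slide_box: Flat microscope-slide box with the same kind of hinged lid and tab, 83 x 98 x 35 mm high; not to be opened or moved. Origin at the centre of its underside.
- slide_box_lid (a joint): Lid angle of the slide box, 0 shut.
- vial_a_mid (a point): Small capped glass vial standing between two boxes, diameter 22 mm, height 45 mm; its centre. Bystander.
- vial_b_mid (a point): Second such vial, in the other gap between boxes; its centre. Bystander.
- marker_mid (a point): Marker pen lying on the bench in front of the boxes, 130 mm long, 19 mm high; its centre. Bystander.
- pipette_mid (a point): Pipette lying on the bench in front of the boxes, 260 mm long, 30 mm high; its centre. Bystander.
- tube_rack_mid (a point): Purple micro-tube rack, 68 x 124 x 40 mm with tube caps to 49 mm, to the right of the boxes; its centre. Bystander.
- beaker_mid (a point): Glass beaker, diameter 68 mm, height 90 mm, to the left of the boxes; its centre. Bystander.
Mind the look-alikes: they are no part of the job. Leave any yellow look-alike of the low_box alone.

How it is judged:
At the end, for the whole second after the job is handed in: Both tip-box lids stay open beyond 1.75 rad with nothing touching them; both boxes stand upright and at rest on the bench within 30 mm of where they were; the slide box is shut and it and all bystanders are within 20 mm of where they were (value of joint each of tall_box_lid, low_box_lid above 1.75 rad and angular speed of each of tall_box, low_box below 0.2 rad/s and height (world z) of each of tall_box, low_box below 0.004 m and angle between each of tall_box, low_box's own z axis and vertical below 0.06 rad and distance of each of tall_box, low_box from where it was at the start of the episode below 0.03 m and value of joint slide_box_lid below 0.1 rad and distance of each of slide_box, vial_a_mid, vial_b_mid, marker_mid, pipette_mid, tube_rack_mid, beaker_mid from where it was at the start of the episode below 0.02 m).
It fails at once if a box is lifted or tipped (underside more than 15 mm off the bench) (height (world z) of any of tall_box, low_box, slide_box above 0.015 m).
It fails at once if a tip box is pinched or pressed hard (over 15 N) (contact force between the fingers and tall_box above 15 N or contact force between the fingers and low_box above 15 N).
It fails at once if a tip box is pushed out of place (over 40 mm) (distance of any of tall_box, low_box from where it was at the start of the episode above 0.04 m).
It fails at once if the slide box is opened or pushed away (value of joint slide_box_lid above 0.25 rad or distance of slide_box from where it was at the start of the episode above 0.03 m).
It fails at once if a bystander is pushed away, lifted or knocked over (distance of any of vial_a_mid, vial_b_mid, marker_mid, pipette_mid, tube_rack_mid, beaker_mid from where it was at the start of the episode above 0.03 m or angle between any of vial_a_mid, vial_b_mid, marker_mid, pipette_mid, tube_rack_mid, beaker_mid's own z axis and vertical above 0.5 rad).
It also fails if it takes over 67 s, if anything falls off the work surface, if the arm or the gripper's body presses on something with over 40 N, if the wrist force passes 120 N, or if a joint passes its speed limit or range.

### The arm

A 7-joint arm with a two-finger parallel gripper is mounted at the origin on the work surface. World frame = base frame: x ahead of the robot, y to its left, z up, the work surface at z = 0. Lengths are in m, angles in rad, forces in N, time in s.
With the tool pointing down it reaches from about 0.35 to 0.9 m from the base axis. Payload 7.2 kg.
Tool frame: the origin (TCP) lies midway between the tips of the shut fingers; the grasp point (between the pads) lies 19 mm behind it; x points along the fingers, z is the direction in which the jaws open and shut, and the axes are right-handed (so a half turn about x gives the same grasp; the last joint's range is limited). The gripper opens to 88 mm and grips with 3 to 60 N. Pads are 20 mm wide; open, the fingers measure 115 mm over their backs; the gripper's body (75 mm by 178 mm) begins 61 mm behind the grasp point.
Start: joints at [-0.068, 0.411, -0.013, 1.596, 0.006, 1.134, -0.082], TCP at [0.625, -0, 0.197] pointing down, gripper open.
Joint ranges: [-2.95, 2.95], [-0.29, 1.99], [-1.47, 1.44], [0.14, 2.54], [-1.03, 4.17], [0.13, 1.85], [-2.86, 2.86]. Speed limits (rad/s): [2.39, 2.39, 3.01, 3.01, 3.14, 3.14, 3.14].

### API

Orientations are given as a unit quaternion [x, y, z, w].
In Python, from plant import arm gives the robot as it stands.
- The arm moves only by the tool drive_tool, never from a script. Its argument "deltas" is one flat list of numbers, 5 for each row, row after row: the shift along the tool's x, y, z in cm, then the turn about the tool's x in degrees, then the gripper command: -1 is shut, 1 is fully open, values between are in proportion. In form: [tx, ty, tz, yaw, gripper, tx, ty, tz, yaw, gripper, ...]. A call has 1 to 10 rows; each row is the pose to reach, as a shift and turn from the pose measured when the call began, along the tool's axes at that moment; what a row does not reach only later rows make up. A row lasts 1/8 s, in which the tool goes at most 62.5 mm and 10.7 degrees, less where a joint would pass 70% of its speed; a pose out of reach is approached as far as the arm can. A call with a gripper value outside its range is refused whole. The fingers move at their own pace and stop on an object; the grip force is fixed at half the most. Time passes only in rows, so rows that repeat a pose let the fingers close. It gives the time, the measured TCP pose, the force and the opening at its end, in the units of the state.
- arm.get_obs(): the state, without advancing time (a new reading comes with each control period).
- arm.read_camera(name): name is "scene" or "side" or "wrist"; returns a dict with "image" (400x640x3 uint8, red, green, blue), "vertical_fov" (degrees; the focal length in pixels is half the picture's height over the tangent of half this angle, whatever the lens; pixels are square), "cx", "cy" (the principal point, pixels), "dist_coeffs" ([k1, k2, p1, p2, k3] as OpenCV has them; the pictures are not rectified), "extrinsics" (4x4, takes a point from world to camera coordinates). Camera axes: x right, y down, z forward; pixel columns grow to the right and rows downward; lengths in m; the calibration is good to about 2 mm. A picture is of the moment at which its call begins. There is no depth.
- arm.sign_off(): hands the job in, once; it reports no verdict.
The state is a dict: "time_s": time; "qpos": joint angles; "joint_velocities": joint speeds; "tau": joint torques, N m; "tcp_pos": TCP position; "orientation": TCP orientation; "contact_force": force on the tool from outside, world axes, zero at the start; "ft_torque": the same for the moment, N m; "gripper_width": opening from 0.0 (shut) to 1.0 (fully open).
Only numpy, scipy, OpenCV 4.12 (cv2) and the standard library are available. Lean on these libraries where they do the work, as an engineer would, in place of code of your own. Each camera call takes 0.05 s, during which the arm holds its last target. There are 200 camera calls.

## Working session

There is one attempt and no reset: what is moved stays moved. The work goes in short steps, Python scripts to look and compute and a tool call to move; the robot and the scene stay as the last step left them, time stands still between calls to the robot, and variables do not carry over. Pictures are saved under pics/ and viewed, about 8 in all and at most 12, crops included, and the job is handed in when it is done.

Besides the shell and the picture viewer there is one more tool, called by a JSON object that holds its "api" and its "payload", one argument or row to a line. drive_tool: Moves the arm, as the interface text tells. Its arguments: {"type":"object","properties":{"deltas":{"type":"array"}},"required":["deltas"]}

```bash
mkdir -p pics; ls; cat > h.py <<'E'
import numpy as np, cv2
from plant import arm
def cam(n):
    c=arm.read_camera(n); h=c["image"].shape[0]
    f=h/2/np.tan(np.radians(c["vertical_fov"])/2)
    c["K"]=np.array([[f,0,c["cx"]],[0,f,c["cy"]],[0,0,1]]); c["d"]=np.array(c["dist_coeffs"],float); c["E"]=np.array(c["extrinsics"])
    return c
def ray(c,uv):
    p=cv2.undistortPoints(np.array([[uv]],float),c["K"],c["d"])[0,0]
    R,t=c["E"][:3,:3],c["E"][:3,3]; return -R.T@t, R.T@np.array([p[0],p[1],1])
def onz(c,uv,z):
    o,d=ray(c,uv); return o+d*(z-o[2])/d[2]
def proj(c,P):
    R,t=c["E"][:3,:3],c["E"][:3,3]; return cv2.projectPoints(np.array(P,float).reshape(-1,1,3),cv2.Rodrigues(R)[0],t,c["K"],c["d"])[0][:,0]
def save(c,n): cv2.imwrite("pics/"+n,c["image"][:,:,::-1])
E
python3 - <<'E'
from h import *
for n in("scene","side","wrist"):
    c=cam(n); save(c,n+"0.png"); E=c["E"]; print(n,-E[:3,:3].T@E[:3,3],E[2,:3],c["vertical_fov"])
o=arm.get_obs(); print(o["tcp_pos"],o["orientation"],o["time_s"])
E
```

```text
pics
scene [0.8898549  0.76295425 1.20084695] [-0.28921293 -0.52693593 -0.79918359] 48.26040427620156
side [-0.18611836 -0.83581732  1.05898245] [ 0.45980916  0.58663178 -0.66666235] 47.02640603318426
wrist [0.62463582 0.0667395  0.38517859] [-5.65938724e-04 -2.51218807e-01 -9.67930158e-01] 59.25664534637941
[ 6.24611910e-01 -3.80538641e-05  1.96424159e-01] [-2.62824957e-05  7.07527069e-01 -2.42377749e-05  7.06686243e-01] 0.15
```

View pics/scene0.png

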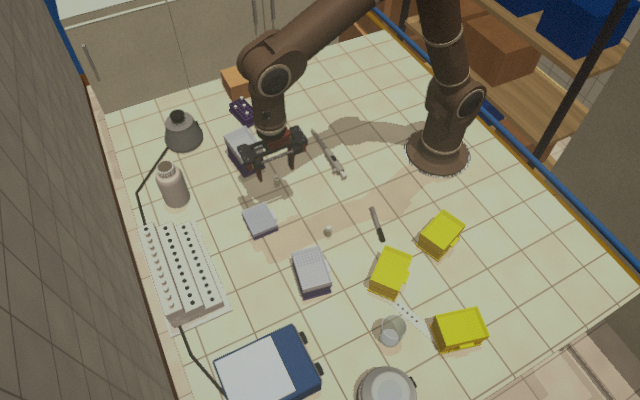

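View pics/side0.png

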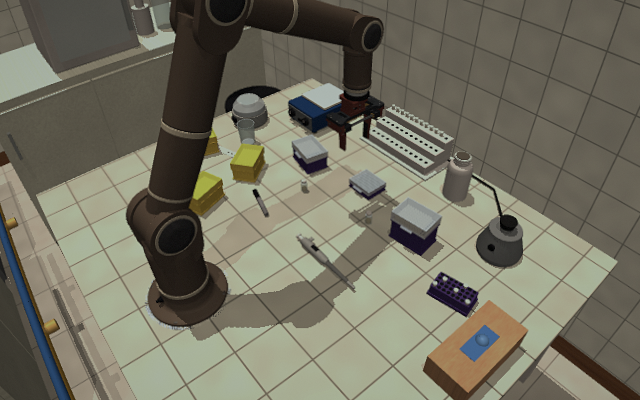

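The scene view shows the low box at about (312,272), the slide box at (260,220) and the tall box at (243,150). In the side view they are at (310,153), (367,183) and (415,225). I'll zoom in on both tip boxes.

```bash
python3 - <<'E'
import cv2,numpy as np
s=cv2.imread("pics/scene0.png"); d=cv2.imread("pics/side0.png")
f=lambda im,x,y:cv2.resize(im[y:y+60,x:x+80],(400,300),interpolation=cv2.INTER_CUBIC)
cv2.imwrite("pics/crops.png",np.vstack([np.hstack([f(s,215,118),f(s,272,240)]),np.hstack([f(d,375,195),f(d,272,125)])]))
E
```

```text
(no output)
```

View pics/crops.png

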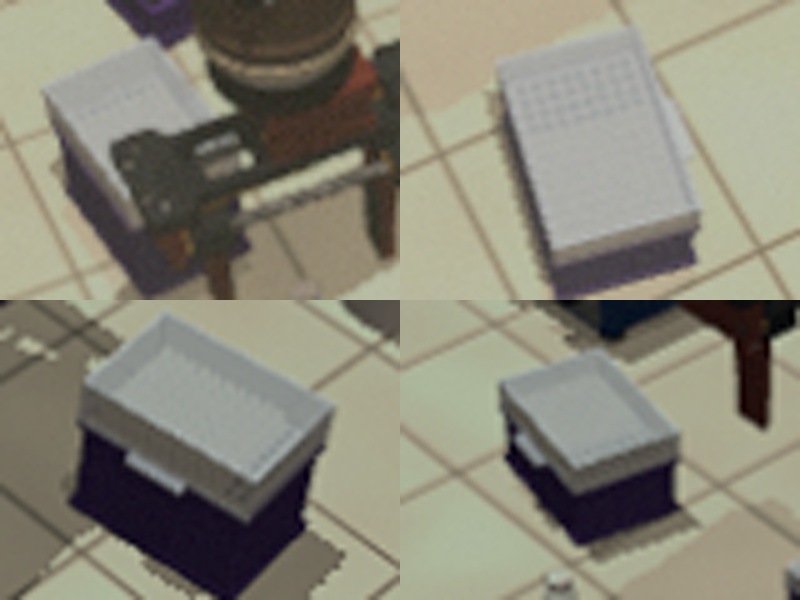

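View pics/wrist0.png

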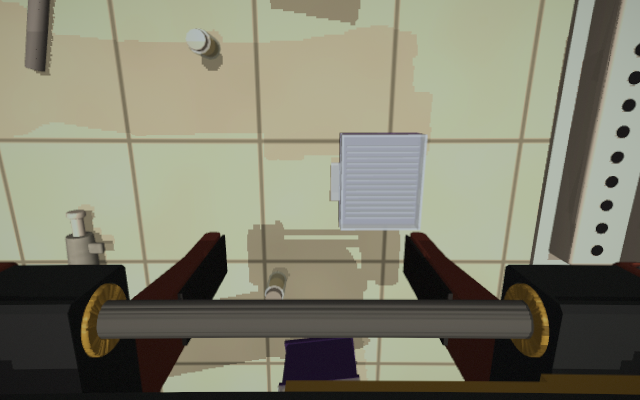

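The crops give the lid-top corners and show both tabs facing the robot (−x). The wrist view also shows the slide box's tab at (336,183). Next I'll cast rays through the corners.

```bash
python3 - <<'E'
from h import *
def box(c,off,pts,z,n):
    P=[onz(c,(off[0]+x/5-.4,off[1]+y/5-.4),z) for x,y in pts]; P=np.array(P)[:,:2]
    r,(w,h),a=cv2.minAreaRect((P*1000).astype(np.float32))
    fl,fr,br,bl=P  # front-left.. any order front,front,back,back
    d=(br+bl)/2-(fl+fr)/2; yaw=np.degrees(np.arctan2(d[1],d[0])); yaw2=np.degrees(np.arctan2(*-((fr-fl)*[1,-1])[[0,1]]) )
    e=(fl-fr) if fl[1]>fr[1] else fr-fl
    print(n,"centre",P.mean(0).round(4),"rect",np.round(r,1),round(w,1),round(h,1),"yaw",yaw.round(1),np.degrees(np.arctan2(-e[0],e[1])).round(1),"front mid",((fl+fr)/2).round(4))
s=cam("scene");d=cam("side")
box(s,(272,240),[(237,28),(297,215),(153,252),(100,62)],.074,"low scene")
box(d,(272,125),[(100,80),(177,167),(280,135),(200,50)],.074,"low side")
box(d,(375,195),[(82,80),(250,180),(335,108),(167,15)],.108,"tall side")
for p in[(42,95),(155,40)]: print("tall scene rear/right corner",onz(s,(215+p[0]/5-.4,118+p[1]/5-.4),.108).round(4))
for a,b in[((128,160),(185,190))]: print("tall tab edge",onz(d,(375+a[0]/5-.4,195+a[1]/5-.4),.075).round(4),onz(d,(375+b[0]/5-.4,195+b[1]/5-.4),.075).round(4))
print("low tab scene",[onz(s,(272+x/5-.4,240+y/5-.4),.051).round(4) for x,y in[(273,100),(292,158)]])
print("low tab side",[onz(d,(272+x/5-.4,125+y/5-.4),.051).round(4) for x,y in[(113,142),(130,167)]])
w=cam("wrist"); print("tall purple? vial",onz(w,(200,40),.045),onz(w,(274,290),.045), "slide",onz(w,(340,135),.035),onz(w,(340,228),.035))
print("marker",onz(s,(376,225),.01),"pip",onz(s,(328,155),.02))
E
```

```text
low scene centre [0.6326 0.2428] rect [632.5 242.6] 122.7 81.8 yaw -11.2 -11.6 front mid [0.5925 0.2507]
low side centre [0.629  0.2368] rect [628.8 236.7] 124.4 81.8 yaw -12.9 -10.3 front mid [0.5894 0.2459]
tall side centre [ 0.6323 -0.2658] rect [ 632.7 -265.9] 82.3 123.4 yaw 4.2 6.8 front mid [ 0.5916 -0.2688]
tall scene rear/right corner [ 0.6865 -0.3112  0.108 ]
tall scene rear/right corner [ 0.5991 -0.3255  0.108 ]
tall tab edge [ 0.5832 -0.2528  0.075 ] [ 0.5909 -0.2911  0.075 ]
low tab scene [array([0.5771, 0.2311, 0.051 ]), array([0.5848, 0.2689, 0.051 ])]
low tab side [array([0.5794, 0.2639, 0.051 ]), array([0.5708, 0.2322, 0.051 ])]
tall purple? vial [0.52283246 0.12697188 0.045     ] [ 0.58133141 -0.11888963  0.045     ] slide [0.64958705 0.04353688 0.035     ] [ 0.65135761 -0.05254848  0.035     ]
marker [0.36786986 0.17485173 0.01      ] pip [ 0.37000814 -0.14651176  0.02      ]
```

```bash
python3 - <<'E'
from h import *
s=cam("scene"); im=cv2.cvtColor(s["image"],cv2.COLOR_RGB2HSV)
m=cv2.inRange(im,(24,150,90),(36,255,255)); n,l,st,ce=cv2.connectedComponentsWithStats(m)
for i in range(1,n):
    if st[i,4]>150:
        c=cv2.boxPoints(cv2.minAreaRect(np.argwhere(l==i)[:,::-1].astype(np.float32)))
        print([onz(s,p,.06)[:2].round(3).tolist() for p in c])
print("beaker",onz(s,(390,328),.045).round(3),onz(s,(378,325),.09).round(3))
E
```

```text
[[0.324, 0.3], [0.164, 0.235], [0.141, 0.335], [0.298, 0.393]]
[[0.504, 0.348], [0.4, 0.268], [0.344, 0.347], [0.45, 0.422]]
[[0.4, 0.517], [0.266, 0.552], [0.312, 0.646], [0.439, 0.611]]
beaker [0.52  0.487 0.045] [0.558 0.477 0.09 ]
```

{"api": "drive_tool", "payload": {
  "deltas": [0, 0, -3, -10, -1, 0, 4, -7, -20, -1, 0, 8, -10, -30, -1, 0, 12, -10, -40, -1, 0, 16, -10, -50, -1, 0, 20, -10, -60, -1, 0, 24, -10, -70, -1, 0, 26, -10, -78.5, -1, 0, 26, -10, -78.5, -1]
}}

```text
time_s: 1.48
tcp_pos: [0.5243, 0.2615, 0.1967]
orientation: [-0.447, 0.547, 0.448, 0.547]
contact_force: [-0.5, -0.7, 0.5]
gripper_width: 0.022
```

{"api": "drive_tool", "payload": {
  "deltas": [6, 0, 0, 0, -1, 12, 0, 0, 0, -1, 17.6, 0, 0, 0, -1, 17.6, -1.5, 0, 0, -1, 17.6, -3.2, 0, 0, -1, 17.6, -3.4, 0, 0, -1, 17.6, -3.4, 0, 0, -1]
}}

```text
time_s: 2.35
tcp_pos: [0.5588, 0.2551, 0.0225]
orientation: [-0.447, 0.547, 0.448, 0.548]
contact_force: [0.1, -1.1, -0.2]
gripper_width: 0.002
```

```bash
python3 - <<'E'
from h import *
s=cam("scene");d=cam("side")
f=lambda c,x,y:cv2.resize(c["image"][y:y+75,x:x+100,::-1],(400,300),interpolation=cv2.INTER_CUBIC)
cv2.imwrite("pics/a1.png",np.hstack([f(s,270,220),f(d,260,105)])); o=arm.get_obs(); print(o["contact_force"],o["tcp_pos"])
E
```

```text
[-0.13021358  0.28038233 -0.740253  ] [0.55766601 0.25528167 0.02174939]
```

View pics/a1.png

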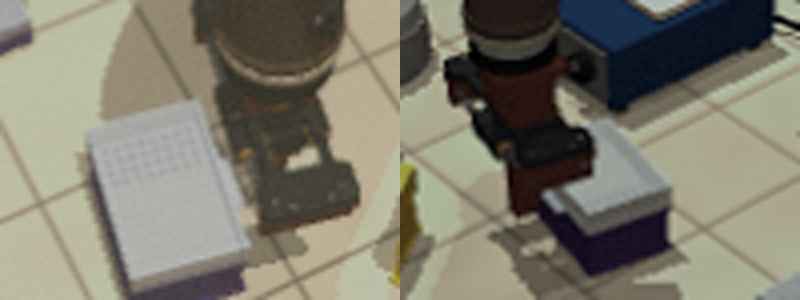

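The pictures show the shut fingers in front of the low box's tab, centred on it and not yet touching. I'll push in until they touch.

{"api": "drive_tool", "payload": {
  "deltas": [0, -0.5, 0, 0, -1, 0, -1.0, 0, 0, -1, 0, -1.2, 0, 0, -1, 0, -1.2, 0, 0, -1]
}}

```text
time_s: 2.95
tcp_pos: [0.5694, 0.2529, 0.0216]
orientation: [-0.447, 0.547, 0.448, 0.548]
contact_force: [-0.1, 0.4, 0.0]
gripper_width: 0.004
```

{"api": "drive_tool", "payload": {
  "deltas": [0, -0.1, 0, 0, -1, 0, -0.2, 0, 0, -1, 0, -0.3, 0, 0, -1, 0, -0.3, 0, 0, -1]
}}

```text
time_s: 3.45
tcp_pos: [0.5724, 0.2525, 0.0216]
orientation: [-0.447, 0.547, 0.448, 0.548]
contact_force: [-2.0, 0.6, 1.3]
gripper_width: 0.004
```

{"api": "drive_tool", "payload": {
  "deltas": [-0.3, -0.1, 0, 0, -1, -0.8, -0.15, 0, 0, -1, -1.3, -0.25, 0, 0, -1, -1.8, -0.35, 0, 0, -1, -2.2, -0.45, 0, 0, -1, -2.2, -0.45, 0, 0, -1]
}}

```text
time_s: 4.2
tcp_pos: [0.5772, 0.2515, 0.044]
orientation: [-0.447, 0.547, 0.448, 0.548]
contact_force: [-2.2, 1.1, 0.6]
gripper_width: 0.007
```

```bash
python3 - <<'E'
from h import *
s=cam("scene");d=cam("side")
f=lambda c,x,y:cv2.resize(c["image"][y:y+75,x:x+100,::-1],(400,300),interpolation=cv2.INTER_CUBIC)
cv2.imwrite("pics/a2.png",np.hstack([f(s,270,220),f(d,260,105)])); o=arm.get_obs(); print(o["contact_force"],o["tcp_pos"])
E
```

```text
[-1.94133028  0.57624901  1.14766451] [0.5767904  0.25155789 0.04353355]
```

View pics/a2.png

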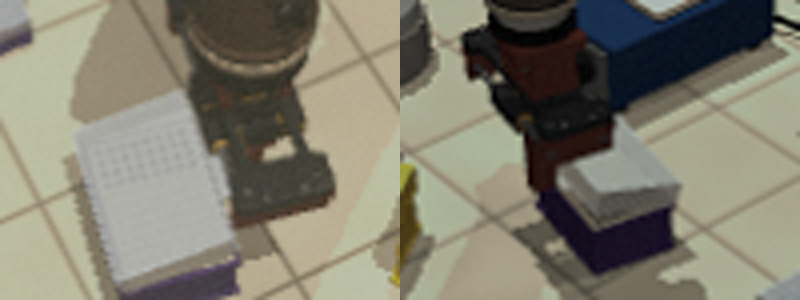

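The side view shows the low box's lid slightly raised, with a gap opening at the front, so friction on the tab edge lifts it. I'll continue along the arc.

{"api": "drive_tool", "payload": {
  "deltas": [-0.8, -0.3, 0, 0, -1, -1.6, -0.65, 0, 0, -1, -2.5, -1.1, 0, 0, -1, -3.3, -1.6, 0, 0, -1, -4.0, -2.2, 0, 0, -1, -4.6, -2.8, 0, 0, -1, -5.2, -3.6, 0, 0, -1, -5.6, -4.3, 0, 0, -1, -5.9, -5.1, 0, 0, -1, -5.9, -5.1, 0, 0, -1]
}}

```text
time_s: 5.55
tcp_pos: [0.6275, 0.2409, 0.1025]
orientation: [-0.447, 0.547, 0.448, 0.548]
contact_force: [0.1, 0.2, -0.4]
gripper_width: 0.0
```

```bash
python3 - <<'E'
from h import *
s=cam("scene");d=cam("side")
f=lambda c,x,y:cv2.resize(c["image"][y:y+75,x:x+100,::-1],(400,300),interpolation=cv2.INTER_CUBIC)
cv2.imwrite("pics/a3.png",np.hstack([f(s,270,220),f(d,260,105)])); o=arm.get_obs(); print(o["contact_force"],o["tcp_pos"])
E
```

```text
[-0.21426719 -0.34012974  0.2520501 ] [0.62661253 0.24137764 0.10223694]
```

View pics/a3.png

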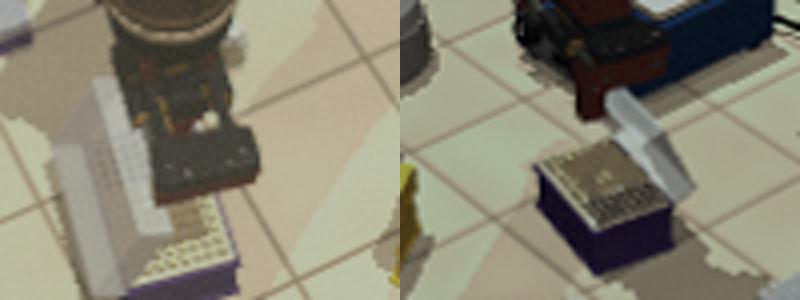

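The lid stands at roughly 1.1 rad against the finger. I'll push it further back over its balance point, then retreat.

{"api": "drive_tool", "payload": {
  "deltas": [0, -0.6, 0, 0, -1, 0, -1.2, 0, 0, -1, 0, -1.8, 0, 0, -1, 0, -2.4, 0, 0, -1, 0, -3.0, 0, 0, -1, 0, -3.4, 0, 0, -1, 0, -3.4, 0, 0, -1, 0, 0, 0, 0, -1, 0, 5, 0, 0, -1, -5, 8, 0, 0, -1]
}}

```text
time_s: 6.9
tcp_pos: [0.5434, 0.2565, 0.1493]
orientation: [-0.447, 0.549, 0.45, 0.544]
contact_force: [0.8, -0.5, 0.4]
gripper_width: 0.007
```

```bash
python3 - <<'E'
from h import *
s=cam("scene");d=cam("side")
f=lambda c,x,y:cv2.resize(c["image"][y:y+75,x:x+100,::-1],(400,300),interpolation=cv2.INTER_CUBIC)
cv2.imwrite("pics/a4.png",np.vstack([np.hstack([f(s,270,220),f(d,260,105)]),np.hstack([f(s,200,100),f(d,365,175)])])); o=arm.get_obs(); print(o["contact_force"],o["tcp_pos"])
E
```

```text
[-0.47157683  0.75626354 -0.45716238] [0.54711985 0.26061663 0.15754357]
```

View pics/a4.png

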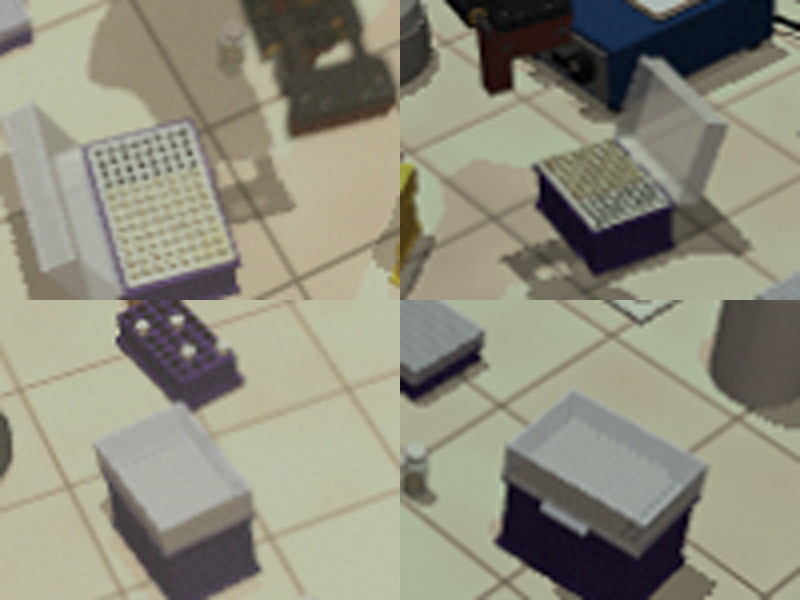

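The low box's lid leans fully open and the box hasn't shifted visibly. The tall box is now unobstructed in both views, so I'll measure it again.

```bash
python3 - <<'E'
from h import *
s=cam("scene");d=cam("side")
def go(c,off,pts,z):
    P=np.array([onz(c,(off[0]+x/4-.4,off[1]+y/4-.4),z)[:2] for x,y in pts]); fr,fl,rl,rr=P
    a=[(rl-fl),(rr-fr)]; b=fl-fr; b2=rl-rr
    print(P.mean(0).round(4),[np.degrees(np.arctan2(v[1],v[0])).round(1) for v in a],[np.degrees(np.arctan2(-v[0],v[1])).round(1) for v in(b,b2)],((rl+rr-fl-fr)/2).round(3))
go(s,(200,100),[(182,105),(250,190),(163,255),(97,143)],.108)
go(d,(365,175),[(640-400,545-300),(507-400,453-300),(572-400,393-300),(705-400,466-300)],.108)
print("tab",[onz(d,(365+x/4-.4,175+y/4-.4),.075).round(4) for x,y in[(141,211),(185,235)]])
o=arm.get_obs();print(o["tcp_pos"],o["orientation"],o["qpos"])
E
```

```text
[ 0.6368 -0.2554] [np.float64(20.6), np.float64(6.9)] [np.float64(6.7), np.float64(2.0)] [0.085 0.022]
[ 0.6262 -0.2706] [np.float64(8.9), np.float64(12.3)] [np.float64(2.3), np.float64(7.8)] [0.091 0.017]
tab [array([ 0.5801, -0.2542,  0.075 ]), array([ 0.587 , -0.2917,  0.075 ])]
[0.54854345 0.25775696 0.15377771] [-0.44797303  0.54577035  0.4482687   0.54818798] [-0.24888802  0.44428677 -0.36611808  1.67838589  0.17759876  1.04843907
  0.70180617]
```

{"api": "drive_tool", "payload": {
  "deltas": [-5, 2, 0, 0, -1, -6, 2, -5, 0, -1, -6, 1, -11, -3, -1, -6, 0, -17, -6, -1, -6, -1, -23, -9, -1, -6, -2.5, -29, -12, -1, -6, -4, -35, -15, -1, -6, -5.5, -41, -19, -1, -6, -7, -47, -19, -1, -6, -7.9, -53, -19, -1]
}}

```text
time_s: 8.35
tcp_pos: [0.5211, -0.2805, 0.211]
orientation: [-0.532, 0.465, 0.532, 0.467]
contact_force: [0.5, 0.0, 0.4]
gripper_width: 0.006
```

```bash
cat > st.py <<'E'
from h import *
from scipy.spatial.transform import Rotation as R
d=cam("side"); o=arm.get_obs(); p=np.array(o["tcp_pos"]); M=R.from_quat(o["orientation"]).as_matrix()
tab=np.array([.580,-.270,.075]); print(p.round(4),"z axis deg",np.degrees(np.arctan2(M[1,2],M[0,2])).round(1),"to tab in tool cm",(100*M.T@(tab-p)).round(2),o["contact_force"].round(1) if hasattr(o["contact_force"],"round") else o["contact_force"])
E
python3 st.py
```

```text
[ 0.5183 -0.2907  0.2106] z axis deg 97.1 to tab in tool cm [13.55 -6.39  1.33] [-1.2 -7.6  1.7]
```

{"api": "drive_tool", "payload": {
  "deltas": [5, 0, 1.3, 0, -1, 11, 0, 1.3, 0, -1, 16.7, 0, 1.3, 0, -1, 16.7, -2, 1.3, 0, -1, 16.7, -4, 1.3, 0, -1, 16.7, -4, 1.3, 0, -1]
}}

```text
time_s: 9.15
tcp_pos: [0.5568, -0.2728, 0.042]
orientation: [-0.53, 0.469, 0.53, 0.467]
contact_force: [0.5, 0.6, 0.1]
gripper_width: 0.007
```

```bash
cat >> st.py <<'E'
s=cam("scene")
f=lambda c,x,y:cv2.resize(c["image"][y:y+75,x:x+100,::-1],(400,300),interpolation=cv2.INTER_CUBIC)
import sys; cv2.imwrite("pics/%s.png"%sys.argv[1],np.hstack([f(s,200,100),f(d,365,175)]))
E
python3 st.py b1
```

```text
[ 0.5557 -0.2733  0.0423] z axis deg 97.1 to tab in tool cm [-3.28 -2.45  0.02] [-0.4 -0.4  0.5]
```

View pics/b1.png

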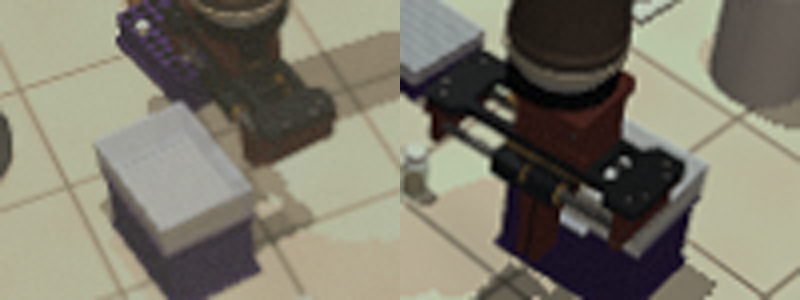

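```bash
python3 - <<'E'
from h import *
d=cam("side"); t=np.radians(7.3); f=np.array([np.cos(t),np.sin(t),0]);l=np.array([-f[1],f[0],0])
g=lambda P:((proj(d,P)[0]+.4-[365,175])*4+[400,0]).round(0)
p=np.array(arm.get_obs()["tcp_pos"]); tab=np.array([.58,-.27,.075])
print("tcp",g(p),"tip R",g(p-l*.0135),"tip L",g(p+l*.0135),"at z.075 R",g(p-l*.0135+[0,0,.033]),"tabR",g(tab-.02*l),"tabL",g(tab+.02*l))
E
```

```text
tcp [532. 272.] tip R [547. 281.] tip L [517. 263.] at z.075 R [552. 251.] tabR [579. 236.] tabL [535. 210.]
```

The side view shows the fingers in front of the tall box's tab, within about 3 mm of its middle, with the tab's free right end at (590,230). I'll move in to touch it.

{"api": "drive_tool", "payload": {
  "deltas": [0, -0.6, -0.2, 0, -1, 0, -1.1, -0.2, 0, -1, 0, -1.4, -0.2, 0, -1, 0, -1.6, -0.2, 0, -1, 0, -1.6, -0.2, 0, -1]
}}

```text
time_s: 9.93
tcp_pos: [0.5712, -0.2736, 0.0428]
orientation: [-0.53, 0.47, 0.53, 0.467]
contact_force: [-0.1, -0.3, -0.4]
gripper_width: 0.003
```

{"api": "drive_tool", "payload": {
  "deltas": [0, -0.1, 0, 0, -1, 0, -0.2, 0, 0, -1, 0, -0.3, 0, 0, -1, 0, -0.3, 0, 0, -1]
}}

```text
time_s: 10.42
tcp_pos: [0.5736, -0.2735, 0.0427]
orientation: [-0.529, 0.47, 0.53, 0.467]
contact_force: [-3.9, -0.8, 1.5]
gripper_width: 0.003
```

{"api": "drive_tool", "payload": {
  "deltas": [-0.3, 0, 0, 0, -1, -0.8, -0.05, 0, 0, -1, -1.3, -0.15, 0, 0, -1, -1.8, -0.25, 0, 0, -1, -2.2, -0.4, 0, 0, -1, -2.2, -0.4, 0, 0, -1]
}}

```text
time_s: 11.18
tcp_pos: [0.5781, -0.2729, 0.0652]
orientation: [-0.53, 0.47, 0.53, 0.467]
contact_force: [-0.4, -0.1, 0.2]
gripper_width: 0.005
```

```bash
python3 st.py b2
```

```text
[ 0.5778 -0.2729  0.0649] z axis deg 97.0 to tab in tool cm [-1.01 -0.25  0.26] [-1.5  0.2 -0.1]
```

View pics/b2.png

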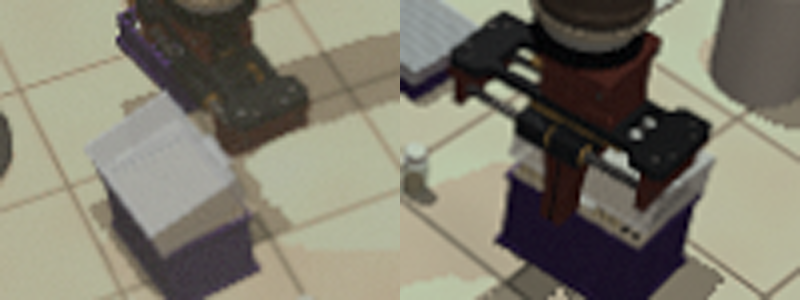

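The tall box's lid is clearly raised, at about 0.25 rad. I'll continue along the same arc and over the top.

{"api": "drive_tool", "payload": {
  "deltas": [-0.8, -0.3, 0, 0, -1, -1.6, -0.65, 0, 0, -1, -2.5, -1.1, 0, 0, -1, -3.3, -1.6, 0, 0, -1, -4.0, -2.2, 0, 0, -1, -4.6, -2.8, 0, 0, -1, -5.2, -3.6, 0, 0, -1, -5.6, -4.3, 0, 0, -1, -5.9, -5.1, 0, 0, -1, -5.9, -5.1, 0, 0, -1]
}}

```text
time_s: 12.52
tcp_pos: [0.6292, -0.2661, 0.1234]
orientation: [-0.53, 0.47, 0.53, 0.467]
contact_force: [-0.1, 0.0, 0.6]
gripper_width: 0.004
```

{"api": "drive_tool", "payload": {
  "deltas": [0, -0.6, 0, 0, -1, 0, -1.2, 0, 0, -1, 0, -1.8, 0, 0, -1, 0, -2.4, 0, 0, -1, 0, -3.0, 0, 0, -1, 0, -3.4, 0, 0, -1, 0, -3.4, 0, 0, -1, 0, 0, 0, 0, -1, 0, 5, 0, 0, -1, -5, 8, 0, 0, -1]
}}

```text
time_s: 13.78
tcp_pos: [0.5448, -0.2757, 0.1705]
orientation: [-0.526, 0.471, 0.533, 0.466]
contact_force: [1.1, -0.2, 0.1]
gripper_width: 0.009
```

{"api": "drive_tool", "payload": {
  "deltas": [-3, 3, 0, 0, -1, -3, 6, 0, 0, -1, -3, 6, 0, 0, -1, -3, 6, 0, 0, -1, -3, 6, 0, 0, -1, -3, 6, 0, 0, -1]
}}

```text
time_s: 14.52
tcp_pos: [0.4862, -0.2825, 0.2006]
orientation: [-0.526, 0.471, 0.533, 0.466]
contact_force: [-0.2, -0.5, 0.5]
gripper_width: 0.009
```

```bash
python3 - <<'E'
from h import *
s=cam("scene");d=cam("side")
f=lambda c,x,y:cv2.resize(c["image"][y:y+225,x:x+300,::-1],(400,300),interpolation=cv2.INTER_CUBIC)
g=lambda c,x,y:cv2.resize(c["image"][y:y+75,x:x+100,::-1],(400,300),interpolation=cv2.INTER_CUBIC)
cv2.imwrite("pics/fin.png",np.vstack([np.hstack([f(s,160,90),f(d,220,80)]),np.hstack([g(s,190,95),g(d,365,165)])])); print(arm.get_obs()["contact_force"])
E
```

```text
[-0.20689756  0.08878288  0.11034808]
```

View pics/fin.png

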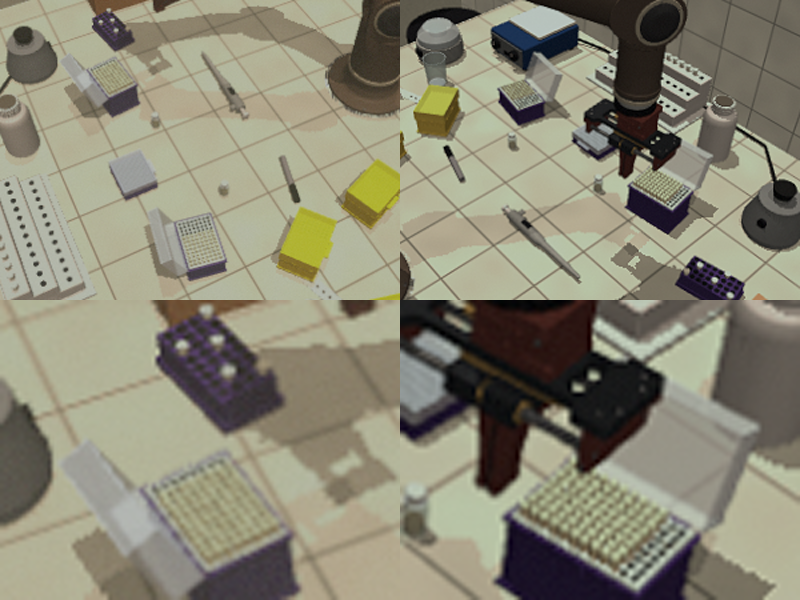

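Both lids lean fully open. The slide box is shut, the vials, marker, pipette and rack still stand or lie as before, and the hand is clear. I'm handing in.

```bash
python3 -c "
from plant import arm
print(arm.sign_off())"
```

```text
the job is handed in; nothing more can be done
None
```

Both tip-box lids are flipped fully open, and I handed the job in at about 14.5 s on the robot's clock; the hand-in gave no verdict.

**How it was done:** The tool can only point straight down, so the fingertip could not go flat under the tab. I pressed the shut fingers lightly against each tab's front edge and raised them along the lid's arc, so friction lifted the lid. Then I pushed each lid past its balance point and backed away. I did the low box first, then the tall one. The largest contact force I read was about 4 N, but I only read it at the end of each move.

**Last checks, by eye in the final pictures:**
- **Lids:** both lean back open, with the hand clear of them.
- **Other things:** the slide box is shut, and the bystanders in view show no visible shift.
- **Not measured:** I did not work out the final lid angles or how far the boxes moved. Each box was probably pushed back no more than a few millimetres.

**Disagreement:** the two camera views put the tall box up to about 18 mm apart. I averaged them, and the finger met the tab within a few millimetres of where that predicted.

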